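Unclip the boot dryer's cover and start it

TASK

Take the black snap-fit cover off the boot dryer by squeezing its two side tabs together and lifting it straight out, and set it down (do not drop it) right way up, flat in the middle of the round coaster. Then push the round key that was under it fully in and let it spring back. Do not press the bar-shaped key, and leave the flashlight, boot brush and tongs where they lie.

Things in the scene. Friction and masses are not known exactly. Their poses are not given: they have to be found in the camera images.
- dryer: boot dryer: grey plastic base fixed to the bench, flat deck 50 mm above it. Origin on the bench under the centre of the deck opening (92 mm in x, 48 mm in y) that the cover closes; base spans x -65..+140, y -90..+90 mm. Two upright posts, 56 mm across at the foot, 108 mm high, at x +108, y +-58 mm. Stands left or right of the coaster, turned up to 20 degrees
- cover: loose black snap-fit cover, 104 mm (x) by 42 mm (y), 33 mm high, 0.1 to 0.2 kg. Origin at the centre of its feet. Clipped in, it lies parallel to the dryer, origin 41 mm above the bench: top 24 mm above the deck, feet and tab hooks 9 mm below it. The hooks hold it under the deck until both tabs are pressed; 2.5 mm sideways play. Off, it stands flat on its feet
- cover_grip (a point): point midway between the two tabs at mid-height, 20.5 mm above the cover's origin (61.5 mm above the bench when clipped in). To squeeze, close the fingers along the cover's y about this point, fingertips about 4 mm above the deck
- tab_left_pad (a point): centre of the outer face of the tab on the cover's +y side: a grey ribbed upright pad, 28 mm long (cover x), 17 mm high, standing 7 mm out of the cover's side, its lower edge 3 mm above the deck
- tab_right_pad (a point): the same on the cover's -y side; the two outer faces are 56 mm apart, 43 mm when both are pressed fully in
- tab_left (a joint): travel of the +y tab into the cover, m: 0 at rest, 0.0065 fully in; its hook is free of the deck beyond 0.0035 with the cover centred, at most 0.006 with it pushed aside. Spring 3 N at rest, 7.6 N fully in (a grip of 15 to 30 N holds both fully in and carries the cover); springs back when let go
- tab_right (a joint): the same for the -y tab
- coaster: round green silicone coaster, 120 mm across, 5 mm thick, stuck to the bench; origin at the centre of its underside (top at z 5 mm)
- round_key_top (a point): centre of the top of the round white key, 22 mm across, in the dryer's opening under the cover; 24 mm from the opening's centre along the dryer's x, toward either end. Its top stands 8 mm above the deck (58 mm above the bench)
- round_key (a joint): travel of the round key, m: 0 up, 0.005 fully in (then 3 mm above the deck). Spring 1.8 N at first, 4.8 N fully in; springs back
- bar_key_top (a point): centre of the top of the bar-shaped white key, 9 mm (dryer x) by 28 mm (dryer y), the same height, 48 mm from the round key at the other end of the opening
- bar_key (a joint): travel of the bar-shaped key, m, same travel and spring; not to be pressed
- flashlight: orange flashlight lying to one side, 145 mm long, 44 mm across its head; a bystander
- boot_brush: wooden boot brush lying beyond the dryer, 160 x 52 x 46 mm; a bystander
- tongs: steel tongs lying to one side, about 210 mm long, 60 mm wide, 18 mm high; a bystander

How it is judged:
On the way, in this order (a step that is already met when the one before it is completed fails the run):
1. both side tabs are squeezed in together while the cover is on the dryer (value of joint each of tab_left, tab_right above 0.0025 m and distance between cover and dryer below 0.06 m), for 0.05 s.
2. the cover stands flat and right way up in the middle of the coaster, let go (horizontal distance between cover and coaster below 0.03 m and height (world z) of cover between 0.002 and 0.009 m and angle between cover's own z axis and vertical below 0.1 rad and linear speed of cover below 0.02 m/s and value of joint each of tab_left, tab_right below 0.0015 m and contact force between the fingers and cover below 0.1 N), for 0.2 s.
3. the round key is pushed fully in (value of joint round_key above 0.0042 m), for 0.05 s.
At the end, for the whole second after the job is handed in: the cover stands at rest, flat (within 0.1 rad) and right way up on the coaster, its centre within 30 mm of the coaster's, its tabs sprung back out; both keys are up again (horizontal distance between cover and coaster below 0.03 m and height (world z) of cover between 0.002 and 0.009 m and angle between cover's own z axis and vertical below 0.1 rad and linear speed of cover below 0.02 m/s and value of joint each of tab_left, tab_right below 0.0015 m and value of joint each of round_key, bar_key below 0.001 m); the robot touches nothing.
It fails at once if the bar-shaped key is pressed by more than half its travel (value of joint bar_key above 0.0025 m).
It fails at once if the cover is dropped: let go over the coaster with its feet more than 20 mm above it (contact force between the fingers and cover below 0.1 N and horizontal distance between cover and coaster below 0.09 m and height (world z) of cover above 0.025 m).
It fails at once if flashlight moved by more than 30 mm (distance of flashlight from where it was at the start of the episode above 0.03 m).
It fails at once if boot brush moved by more than 30 mm (distance of boot_brush from where it was at the start of the episode above 0.03 m).
It fails at once if tongs moved by more than 30 mm (distance of tongs from where it was at the start of the episode above 0.03 m).
It also fails if it takes over 54 s, if anything falls off the work surface, if the arm or the gripper's body presses on something with over 40 N, if the wrist force passes 120 N, or if a joint passes its speed limit or range.

ROBOT

A 7-joint arm with a two-finger parallel gripper is mounted at the origin on the work surface. World frame = base frame: x ahead of the robot, y to its left, z up, the work surface at z = 0. Lengths are in m, angles in rad, forces in N, time in s.
With the tool pointing down it reaches from about 0.425 to 0.875 m from the base axis. Payload 4.7 kg.
Tool frame: the origin (TCP) lies midway between the tips of the shut fingers; the grasp point (between the pads) lies 19 mm behind it; z points along the fingers, y is the line along which they close (so a half turn about z gives the same grasp; the last joint's range is limited). The gripper opens to 87 mm and grips with 3 to 60 N. Pads are 19 mm wide; open, the fingers measure 117 mm over their backs; the gripper's body (75 mm by 190 mm) begins 51 mm behind the grasp point.
Start: joints at [-1.302, 0.321, -0.07, 1.45, 0.023, 1.371, -0.057], TCP at [0.164, 0.629, 0.223] pointing down, gripper open.
Joint ranges: [-2.86, 2.86], [-0.3, 2.09], [-1.38, 1.24], [0.06, 2.45], [-1.56, 4.7], [0.09, 2.05], [-2.69, 2.69]. Speed limits (rad/s): [2.57, 2.57, 3.14, 3.14, 3.14, 3.14, 3.14].

INTERFACE

Orientations are given as a rotation vector (axis times angle).
In Python, from bench import ctrl gives the robot as it stands.
- The arm moves only by the tool pendant, called by a JSON object that holds its "fn" and its "kwargs", one argument or row to a line. Schema: {"type":"object","properties":{"steps":{"type":"array","items":{"type":"number"},"minItems":5,"maxItems":100},"clamp_n":{"type":"number"},"only":{"type":"string"},"quiet":{"type":"boolean"},"lines":{"type":"string"}},"required":["steps"],"additionalProperties":false}. steps is one flat list of numbers that holds 1 to 20 rows one after another, with no inner brackets; each row has 5 numbers: dx, dy, dz in cm, then a turn about the tool's z in rad, then the opening from 0.0 (shut) to 1.0 (fully open); each row is the pose to reach, as a shift and turn from the pose commanded when the call began, along the tool's axes at that moment; what a row does not reach only later rows make up. A row lasts 1/10 s, in which the tool goes at most 0.05 m and 0.15 rad, less where a joint would pass 70% of its speed; a pose out of reach is approached as far as the arm can. The fingers move at their own pace and stop on an object; clamp_n is the grip in N (left out, the last holds). Time passes only in rows, so rows that do not move let the fingers close. The tool returns the time, the measured TCP pose, the force, the opening and the grip force at its end. only (a regular expression) keeps the lines of the reply that match it, lines (a string "A,B") keeps lines A to B, and quiet returns only ok. Input that does not fit is refused with a message, and nothing moves.
- ctrl.get_state(): the state, without advancing time (a new reading comes with each control period).
- ctrl.get_image(name): name is "scene" or "top"; returns the picture (400x640x3 uint8, red, green, blue); there is no depth.
- ctrl.camera_model(name): a dict with "vertical_fov" (degrees; the focal length in pixels is half the picture's height over the tangent of half this angle, whatever the lens; pixels are square), "cx", "cy" (the principal point, pixels), "rvec" (rotation vector, rad) and "tvec" (3), from world to camera coordinates, as OpenCV has them. Camera axes: x right, y down, z forward; pixel columns grow to the right and rows downward; lengths in m; the calibration is good to about 2 mm. A picture is of the moment at which its call begins. camera_model takes no time and is no camera call.
- ctrl.close_job(): hands the job in; it is judged then, once.
The state is a dict: "time": time; "joint_positions": joint angles; "qd": joint speeds; "joint_torque": joint torques, N m; "position": TCP position; "tool_rot": TCP orientation; "ft_force": force on the tool from outside, world axes, zero at the start; "torque": the same for the moment, N m; "grip_width": opening from 0.0 (shut) to 1.0 (fully open); "grip_force": force on a finger pad.
Only numpy, scipy, OpenCV 4.12 (cv2) and the standard library are available. Lean on these libraries where they do the work, as an engineer would, in place of code of your own. Each camera call takes 0.05 s, during which the arm holds its last target. There are 200 camera calls.

## Working session

There is one attempt and no reset: what is moved stays moved. The work goes in short steps, Python scripts to look and compute and a tool call to move; the robot and the scene stay as the last step left them, time stands still between calls to the robot, and variables do not carry over. Pictures are saved under pics/ and viewed, at most 10 in all, crops included, and the job is handed in when it is done.

```bash
ls; mkdir -p pics; python3 - <<'E'
from bench import ctrl
import cv2
for n in ("scene","top"):
    cv2.imwrite(f"pics/{n}0.png",ctrl.get_image(n)[:,:,::-1]); print(ctrl.camera_model(n))
s=ctrl.get_state(); print(s["time"],s["position"],s["tool_rot"],s["grip_width"],s["ft_force"])
E
```

```text
bench.py
pics
{'vertical_fov': 49.71850953917742, 'cx': 322.80210248458235, 'cy': 199.20669358268162, 'rvec': array([ 0.7647106 ,  2.77642407, -0.79338517]), 'tvec': array([ 0.51840058, -0.23066133,  1.46282044])}
{'vertical_fov': 52.22620307865258, 'cx': 323.03804881913123, 'cy': 195.33871679475885, 'rvec': array([ 2.19933264, -2.14348708,  0.08120417]), 'tvec': array([-5.04699119e-04,  6.06182815e-01,  1.09290569e+00])}
0.1 [0.16374862 0.6285195  0.22154422] [-3.99084779e-01 -3.11602051e+00  2.74282813e-03] 0.9967564958883214 [ 0.11418638  0.00651003 -0.63399347]
```

View pics/scene0.png

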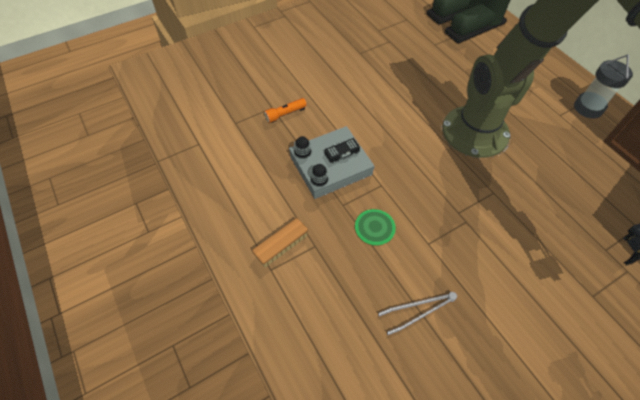

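View pics/top0.png

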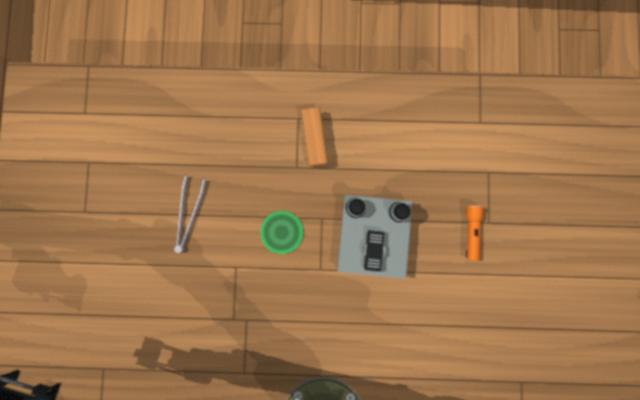

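The scene view shows the dryer near (335,160) with the cover near (342,150), and the coaster at (375,227). In the top view the cover is near (375,250) and the coaster at (282,233). Next I'll enlarge both.

```bash
python3 - <<'E'
import cv2
a=cv2.imread("pics/scene0.png")[120:200,280:380]; b=cv2.imread("pics/top0.png")[190:282,330:420]
cv2.imwrite("pics/sc.png",cv2.resize(a,None,fx=7,fy=7,interpolation=cv2.INTER_CUBIC))
cv2.imwrite("pics/tc.png",cv2.resize(b,None,fx=6.5,fy=6.5,interpolation=cv2.INTER_CUBIC))
E
```

```text
(no output)
```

View pics/sc.png

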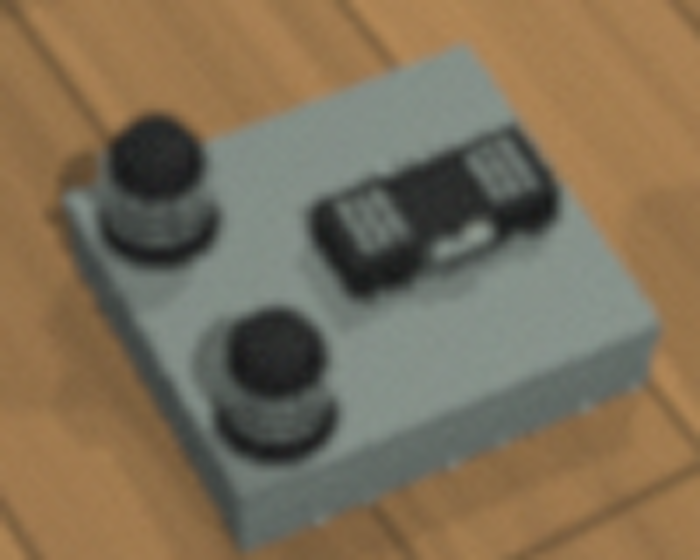

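View pics/tc.png

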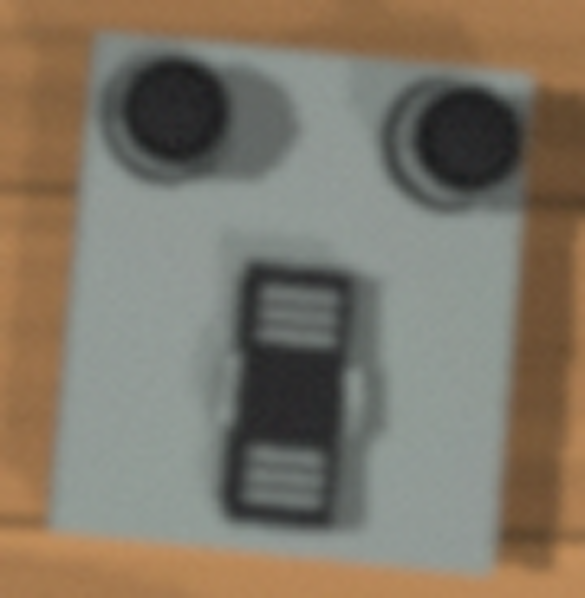

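```bash
cat > h.py <<'E'
import numpy as np,cv2
from bench import ctrl
def K(n):
    m=ctrl.camera_model(n);f=200/np.tan(np.radians(m["vertical_fov"]/2))
    k=np.array([[f,0,m["cx"]],[0,f,m["cy"]],[0,0,1]]);R=cv2.Rodrigues(m["rvec"])[0]
    return k,R,np.array(m["tvec"])
def P(n):
    k,R,t=K(n); return k@np.c_[R,t]
def tri(ps,pt):
    X=cv2.triangulatePoints(P("scene"),P("top"),np.float64(ps).T,np.float64(pt).T); X=(X[:3]/X[3]).T
    return X
def proj(n,X):
    u=P(n)@np.c_[X,np.ones(len(X))].T; return (u[:2]/u[2]).T
def plane(n,uv,z):
    k,R,t=K(n);d=np.c_[uv,np.ones(len(uv))]@np.linalg.inv(k).T@R;c=-R.T@t
    return c+d*((z-c[2])/d[:,2])[:,None]
E
python3 - <<'E'
from h import *
np.set_printoptions(precision=4,suppress=True)
sc=lambda p:(np.array(p,float)+.5)/7-.5+[280,120]
tc=lambda p:(np.array(p,float)+.5)/6.5-.5+[330,190]
S=sc([(240,495),(68,195),(465,45),(655,325),(278,350),(155,155),(370,220),(503,165)])
T=tc([(97,35),(535,75),(497,573),(50,528),(175,108),(468,138),(300,315),(285,478)])
X=tri(S,T);print(np.c_[X,proj("scene",X)-S,proj("top",X)-T])
L=np.array([(140,90),(140,-90),(-65,-90),(-65,90),(108,58),(108,-58)])/1e3
def fit(W):
    a=L-L.mean(0);b=W-W.mean(0);th=np.arctan2((a[:,0]*b[:,1]-a[:,1]*b[:,0]).sum(),(a*b).sum())
    R=np.array([[np.cos(th),-np.sin(th)],[np.sin(th),np.cos(th)]]);o=W.mean(0)-R@L.mean(0);print("dryer",o,th,"res",(W-L@R.T-o).round(4).tolist())
fit(X[:,:2])
for n,u in(("scene",S),("top",T)): fit(np.r_[plane(n,u[:4],.05),plane(n,u[4:6],.108)][:,:2]); print(plane(n,u[6:],.074))
c={}
for n in("scene","top"):
    im=cv2.imread(f"pics/{n}0.png").astype(int);m=((im[...,1]>im[...,2]+40)&(im[...,1]>im[...,0]+20)).astype(np.uint8)
    k,l,st,ce=cv2.connectedComponentsWithStats(m);i=1+st[1:,4].argmax();c[n]=cv2.fitEllipse(max(cv2.findContours((l==i).astype(np.uint8),0,1)[0],key=len));print(c[n],plane(n,[c[n][0]],.004))
print("coaster",tri([c["scene"][0]],[c["top"][0]]))
E
```

```text
[[ 0.6077 -0.0437  0.0493  0.4645  0.0726  0.3633 -0.4493]
 [ 0.5942 -0.2232  0.0493 -0.0965 -0.02   -0.0808  0.1007]
 [ 0.3911 -0.2099  0.046  -0.1046 -0.0136 -0.0931  0.1123]
 [ 0.4059 -0.0291  0.0475  0.4602  0.0362  0.383  -0.4591]
 [ 0.5741 -0.0722  0.0961 -0.054  -0.0086 -0.0439  0.0537]
 [ 0.5661 -0.1883  0.0959  0.261   0.0488  0.2203 -0.2745]
 [ 0.4945 -0.1259  0.0728  0.2024  0.0286  0.1705 -0.2082]
 [ 0.4297 -0.1202  0.0763  0.068   0.008   0.0586 -0.0706]]Traceback (most recent call last):
  File "<stdin>", line 12, in <module>
  File "<stdin>", line 10, in fit
ValueError: operands could not be broadcast together with shapes (6,) (8,)
```

```bash
python3 - <<'E'
from h import *
np.set_printoptions(precision=4,suppress=True)
sc=lambda p:(np.array(p,float)+.5)/7-.5+[280,120]
tc=lambda p:(np.array(p,float)+.5)/6.5-.5+[330,190]
S=sc([(240,495),(68,195),(465,45),(655,325),(278,350),(155,155),(370,220),(503,165)])
T=tc([(97,35),(535,75),(497,573),(50,528),(175,108),(468,138),(300,315),(285,478)])
X=tri(S,T)
L=np.array([(140,90),(140,-90),(-65,-90),(-65,90),(108,58),(108,-58)])/1e3
def fit(W):
    a=L-L.mean(0);b=W-W.mean(0);th=np.arctan2((a[:,0]*b[:,1]-a[:,1]*b[:,0]).sum(),(a*b).sum())
    R=np.array([[np.cos(th),-np.sin(th)],[np.sin(th),np.cos(th)]]);o=W.mean(0)-R@L.mean(0);print("dryer",o,th,"res mm",(1e3*(W-L@R.T-o)).round(1).tolist())
fit(X[:6,:2])
for n,u in(("scene",S),("top",T)): fit(np.r_[plane(n,u[:4],.05),plane(n,u[4:6],.108)][:,:2]); g=plane(n,u[6:],.074);print("cover",g.mean(0),np.arctan2(*(g[0]-g[1])[1::-1]))
c={}
for n in("scene","top"):
    im=cv2.imread(f"pics/{n}0.png").astype(int);m=((im[...,1]>im[...,2]+40)&(im[...,1]>im[...,0]+20)).astype(np.uint8)
    k,l,st,ce=cv2.connectedComponentsWithStats(m);i=1+st[1:,4].argmax();c[n]=cv2.fitEllipse(max(cv2.findContours((l==i).astype(np.uint8),0,1)[0],key=len));print(c[n],plane(n,[c[n][0]],.004))
print("coaster",tri([c["scene"][0]],[c["top"][0]]))
s=ctrl.get_state();print(cv2.Rodrigues(s["tool_rot"])[0],s["time"])
E
```

```text
dryer [ 0.4623 -0.1234] -0.07118520356053683 res mm [[-0.7, -0.2], [-1.3, -0.1], [-0.0, -1.4], [2.0, -0.1], [-0.1, 1.0], [0.1, 0.7]]
dryer [ 0.4648 -0.1202] -0.06939101082049438 res mm [[-1.7, -4.2], [-4.0, -2.7], [-0.8, -1.3], [2.1, -2.6], [1.8, 5.2], [2.7, 5.6]]
cover [ 0.4621 -0.1237  0.074 ] -0.05460748275988197
dryer [ 0.4618 -0.1226] -0.068067397211903 res mm [[-1.1, -0.5], [-0.9, -1.3], [1.0, -1.4], [1.9, 0.3], [0.0, 0.6], [-0.9, 2.3]]
cover [ 0.4617 -0.1228  0.074 ] -0.0770030736084292
((374.75799560546875, 226.67550659179688), (34.74813461303711, 40.1600456237793), 104.82127380371094) [[0.5052 0.1297 0.004 ]]
((281.366943359375, 231.9894256591797), (41.61520004272461, 42.07500076293945), 22.005130767822266) [[0.5028 0.1285 0.004 ]]
coaster [[0.5033 0.1285 0.0001]]
[[-0.9677  0.252  -0.0003]
 [ 0.252   0.9677 -0.0017]
 [-0.0001 -0.0017 -1.    ]] 0.1
```
Post tops slightly lower (dome), ok.
Cover centre: (0.462,-0.1232), yaw -0.070. Coaster (0.5035,0.129).

The manual's scale: shifts go in cm. Converting my numbers, -0.652 m is -65.2, -0.478 m is -47.8.

{"fn": "pendant", "kwargs": {
  "steps": [-3,-2.5,0,0,1,-6,-5.2,0,-0.05,1,-45.4,-39.8,0,-0.185,1,-45.4,-39.8,0,-0.185,1,-45.4,-39.8,0,-0.185,1,-45.4,-39.8,0,-0.185,1,-45.4,-39.8,0,-0.185,1,-45.4,-39.8,0,-0.185,1,-45.4,-39.8,0,-0.185,1,-45.4,-39.8,0,-0.185,1,-45.4,-39.8,0,-0.185,1,-45.4,-39.8,0,-0.185,1,-45.4,-39.8,0,-0.185,1,-47.8,-65.2,0,-0.185,1,-47.8,-65.2,0,-0.185,1,-47.8,-65.2,0,-0.185,1,-47.8,-65.2,0,-0.185,1,-47.8,-65.2,0,-0.185,1,-47.8,-65.2,0,-0.185,1,-47.8,-65.2,0,-0.185,1],
  "clamp_n": 20
}}

```text
time: 2.1
position: [0.4615, -0.1239, 0.2225]
tool_rot: [0.116, 3.139, 0.001]
ft_force: [-0.0, 0.7, -0.9]
grip_width: 1.006
grip_force: 0.0
```

```bash
python3 - <<'E'
from h import *
s=ctrl.get_state();print(s["time"],s["position"],cv2.Rodrigues(s["tool_rot"])[0],s["qd"].round(3) if hasattr(s["qd"],"round") else s["qd"],s["ft_force"])
E
```

```text
2.1 [ 0.46151326 -0.12391481  0.22247309] [[-9.97268698e-01  7.38588976e-02  8.56318123e-05]
 [ 7.38589421e-02  9.97268389e-01  7.84950167e-04]
 [-2.74223456e-05  7.89130906e-04 -9.99999688e-01]] [-0.033  0.01  -0.061  0.    -0.02   0.001 -0.012] [-0.0038269   0.68997062 -0.87246277]
```

To row units: 0.168 m is 16.8, 0.16 m is 16.

{"fn": "pendant", "kwargs": {
  "steps": [0,0,4,0,1,0,0,8,0,1,0,0,11,0,1,0,0,13.5,0,1,0,0,15,0,1,0,0,16,0,1,0,0,16.8,0,1,0,0,16.8,0,1,0,0,16.8,0,1]
}}

```text
time: 3.0
position: [0.4627, -0.1221, 0.055]
tool_rot: [0.109, 3.139, 0.0]
ft_force: [0.1, 0.7, 0.5]
grip_width: 1.002
grip_force: 0.0
```

```bash
python3 - <<'E'
from h import *
s=ctrl.get_state();print(s["time"],s["position"],s["ft_force"])
for n,(r,c) in dict(scene=(90,270),top=(190,325)).items():
    cv2.imwrite(f"pics/{n}1.png",ctrl.get_image(n)[r:r+100,c:c+110,::-1])
a=[cv2.resize(cv2.imread(f"pics/{n}1.png"),(396,360),interpolation=2) for n in("scene","top")]
cv2.imwrite("pics/pair1.png",np.hstack(a))
E
```

```text
3.0 [ 0.46266304 -0.12214001  0.055028  ] [0.08421226 0.66166759 0.51585513]
```

View pics/pair1.png

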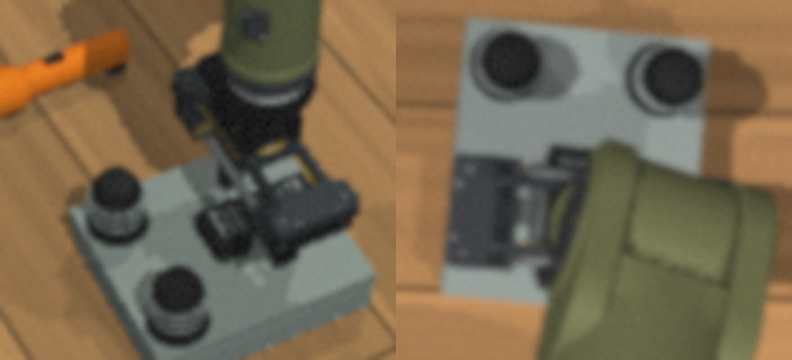

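The gripper straddles the cover with its fingers on either side. In the scene half the finger is near (280,240), and the tips clear the deck with no contact force. Closing now.

{"fn": "pendant", "kwargs": {
  "steps": [0,0,0,0,0.6,0,0,0,0,0.55,0,0,0,0,0.4,0,0,0,0,0.3,0,0,0,0,0.3,0,0,0,0,0.3,0,0,0,0,0.3,0,0,0,0,0.3,0,0,0,0,0.3],
  "clamp_n": 25
}}

```text
time: 4.0
position: [0.4622, -0.1224, 0.0548]
tool_rot: [0.11, 3.14, 0.0]
ft_force: [-1.6, 0.5, 4.2]
grip_width: 0.482
grip_force: 25.0
```

To row units: -0.13 m is -13, -0.11 m is -11.

{"fn": "pendant", "kwargs": {
  "steps": [0,0,-0.5,0,0.3,0,0,-1,0,0.3,0,0,-2,0,0.3,0,0,-3.5,0,0.3,0,0,-5.5,0,0.3,0,0,-8,0,0.3,0,0,-11,0,0.3,0,0,-13,0,0.3,0,0,-13,0,0.3]
}}

```text
time: 4.9
position: [0.4642, -0.1229, 0.1879]
tool_rot: [0.11, 3.133, 0.001]
ft_force: [0.9, -0.9, -1.2]
grip_width: 0.483
grip_force: 25.0
```

```bash
python3 - <<'E'
from h import *
for n,(r,c) in dict(scene=(60,250),top=(190,325)).items():
    cv2.imwrite(f"pics/{n}2.png",ctrl.get_image(n)[r:r+130,c:c+140,::-1])
a=[cv2.resize(cv2.imread(f"pics/{n}2.png"),(396,368),interpolation=2) for n in("scene","top")]
cv2.imwrite("pics/pair2.png",np.hstack(a))
s=ctrl.get_state();print(s["time"],s["position"],cv2.Rodrigues(s["tool_rot"])[0])
E
```

```text
5.0 [ 0.46205439 -0.12235004  0.18458504] [[-9.97567889e-01  6.96980026e-02  7.04078111e-04]
 [ 6.96983152e-02  9.97568023e-01  4.29590075e-04]
 [-6.72424239e-04  4.77618322e-04 -9.99999660e-01]]
```

View pics/pair2.png

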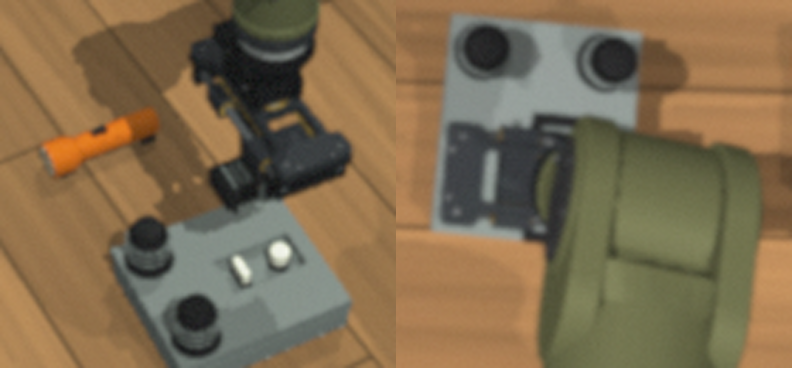

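The cover is off and in the gripper. In the scene crop the opening shows the bar key at (242,268), on the post side, and the round key at (280,255), on the −x end. Carrying the cover to the coaster.

To row units: 0.254 m is 25.4, 0.245 m is 24.5.

{"fn": "pendant", "kwargs": {
  "steps": [-0.2,2,0,0,0.3,-0.5,5,0,0,0.3,-0.9,9,0,0,0.3,-1.3,13.5,0,0,0.3,-1.7,18,0,0,0.3,-2.1,22,0,0,0.3,-2.4,24.5,0,0,0.3,-2.4,25.4,0,0,0.3,-2.4,25.4,2,0,0.3,-2.4,25.4,5,0,0.3,-2.4,25.4,8,0,0.3,-2.4,25.4,11,0,0.3,-2.4,25.4,13,0,0.3,-2.4,25.4,14.5,0,0.3,-2.4,25.4,15.3,0,0.3,-2.4,25.4,15.7,0,0.3,-2.4,25.4,15.7,0,0.3]
}}

```text
time: 6.7
position: [0.5035, 0.1287, 0.0273]
tool_rot: [-0.111, -3.139, 0.001]
ft_force: [-0.2, -0.5, -1.1]
grip_width: 0.486
grip_force: 25.0
```

```bash
python3 - <<'E'
from h import *
for n,(r,c) in dict(scene=(150,300),top=(170,215)).items():
    cv2.imwrite(f"pics/{n}3.png",ctrl.get_image(n)[r:r+120,c:c+130,::-1])
a=[cv2.resize(cv2.imread(f"pics/{n}3.png"),(396,366),interpolation=2) for n in("scene","top")]
cv2.imwrite("pics/pair3.png",np.hstack(a))
s=ctrl.get_state();print(s["time"],s["position"],s["ft_force"],s["tool_rot"])
E
```

```text
6.8 [0.5043148  0.1292443  0.02822855] [ 0.65658538 -0.53476579 -0.89903698] [1.10058667e-01 3.13857825e+00 7.28685020e-04]
```

View pics/pair3.png

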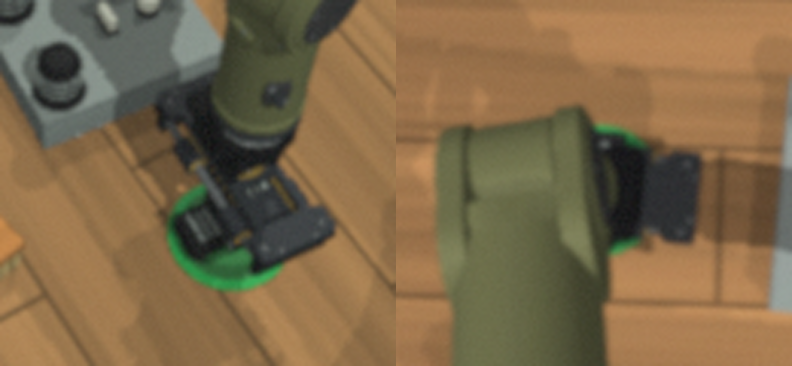

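The cover hangs level over the coaster, which is centred near (225,240) in the scene half. Lowering it gently.

{"fn": "pendant", "kwargs": {
  "steps": [0,0,0.3,0,0.3,0,0,0.6,0,0.3,0,0,0.8,0,0.3,0,0,0.9,0,0.3,0,0,0.9,0,0.3,0,0,0.9,0,0.3]
}}

```text
time: 7.4
position: [0.5037, 0.1294, 0.0188]
tool_rot: [-0.109, -3.139, -0.0]
ft_force: [-1.8, -0.5, 2.7]
grip_width: 0.487
grip_force: 25.0
```

Force rose by about 3.6 N at the expected height, so the feet are down. Releasing and rising.

{"fn": "pendant", "kwargs": {
  "steps": [0,0,0,0,0.55,0,0,0,0,0.62,0,0,0,0,0.7,0,0,0,0,0.85,0,0,0,0,1,0,0,0,0,1,0,0,0,0,1]
}}

```text
time: 8.1
position: [0.5038, 0.1293, 0.0185]
tool_rot: [0.11, 3.14, 0.0]
ft_force: [0.4, 0.4, -0.2]
grip_width: 0.955
grip_force: 0.0
```

{"fn": "pendant", "kwargs": {
  "steps": [0,0,-1,0,1,0,0,-2.5,0,1,0,0,-5,0,1,0,0,-9,0,1,0,0,-13,0,1,0,0,-16,0,1,0,0,-16,0,1,0,-5,-16,0,0,0,-10,-16,0,0,0,-15,-16,0,0,0,-20,-16,0,0,0,-20,-16,0,0,0,-20,-16,0,0,0,-20,-16,0,0]
}}

```text
time: 9.5
position: [0.4897, -0.0688, 0.1783]
tool_rot: [-0.107, -3.139, -0.001]
ft_force: [0.9, 0.1, 0.4]
grip_width: 0.449
grip_force: 0.0
```

```bash
python3 - <<'E'
from h import *
for n in("scene","top"): cv2.imwrite(f"pics/{n}4.png",ctrl.get_image(n)[:,:,::-1])
a=cv2.imread("pics/scene4.png")[125:250,280:410];b=cv2.imread("pics/top4.png")[190:290,240:420]
cv2.imwrite("pics/pair4.png",np.hstack([cv2.resize(a,(390,375),interpolation=2),cv2.copyMakeBorder(cv2.resize(b,(405,225),interpolation=2),0,150,0,0,0)]))
s=ctrl.get_state();print(s["time"],s["position"],s["ft_force"],cv2.Rodrigues(s["tool_rot"])[0])
E
```

```text
9.6 [ 0.48987517 -0.06840544  0.17829676] [-0.15185416  0.26890203 -0.23960942] [[-9.97770842e-01  6.67315713e-02 -4.94939771e-04]
 [ 6.67314674e-02  9.97770946e-01  2.23589705e-04]
 [ 5.08757016e-04  1.90063231e-04 -9.99999853e-01]]
```

View pics/pair4.png

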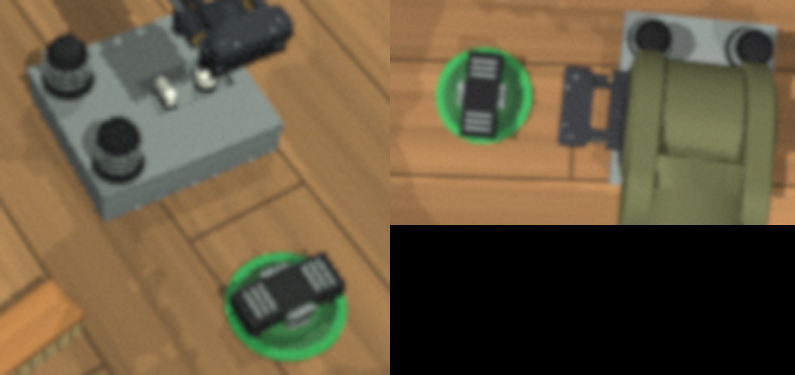

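The cover sits centred on the coaster with its tabs out: scene half (287,293), top half (482,95). Moving the arm aside so both cameras can measure the keys.

{"fn": "pendant", "kwargs": {
  "steps": [0,5,0,0,0,0,10,0,0,0,0,15,0,0,0,0,20,0,0,0,0,22,0,0,0,0,22,0,0,0]
}}

```text
time: 10.2
position: [0.504, 0.1553, 0.178]
tool_rot: [-0.094, -3.139, -0.001]
ft_force: [-0.4, -0.3, -0.1]
grip_width: 0.005
grip_force: 0.0
```

```bash
python3 - <<'E'
from h import *
np.set_printoptions(precision=4,suppress=True)
c=[]
for n,(r0,r1,c0,c1) in dict(scene=(138,168,325,362),top=(225,275,355,395)).items():
    im=ctrl.get_image(n)[:,:,::-1];cv2.imwrite(f"pics/{n}5.png",im)
    m=np.zeros(im.shape[:2],np.uint8);m[r0:r1,c0:c1]=im[r0:r1,c0:c1].min(2)>175
    k,l,st,ce=cv2.connectedComponentsWithStats(m);print(n,[(ce[i],st[i,4]) for i in range(1,k) if st[i,4]>3])
a=[cv2.resize(cv2.imread("pics/scene5.png")[130:180,315:365],(396,396),interpolation=2),cv2.resize(cv2.imread("pics/top5.png")[225:275,350:400],(396,396),interpolation=2)]
cv2.imwrite("pics/pair5.png",np.hstack(a))
L=np.array([[-.024,0],[.024,0]]);t=-.07;R=np.array([[np.cos(t),-np.sin(t)],[np.sin(t),np.cos(t)]]);X=np.c_[L@R.T+[.462,-.1232],[.058,.058]]
print(X,proj("scene",X),proj("top",X)); s=ctrl.get_state();print(s["position"],cv2.Rodrigues(s["tool_rot"])[0])
E
```

```text
scene [(array([348.8485, 148.4848]), np.int32(33))]
top [(array([373.5, 241. ]), np.int32(6)), (array([372.75, 259.4 ]), np.int32(60))]
[[ 0.4381 -0.1215  0.058 ]
 [ 0.4859 -0.1249  0.058 ]] [[348.6507 147.6838]
 [335.0387 153.1285]] [[373.2409 259.3005]
 [374.7989 240.9968]]
[0.5047 0.1499 0.1782] [[-0.9977  0.0672 -0.0006]
 [ 0.0672  0.9977 -0.0011]
 [ 0.0005 -0.0012 -1.    ]]
```

View pics/pair5.png

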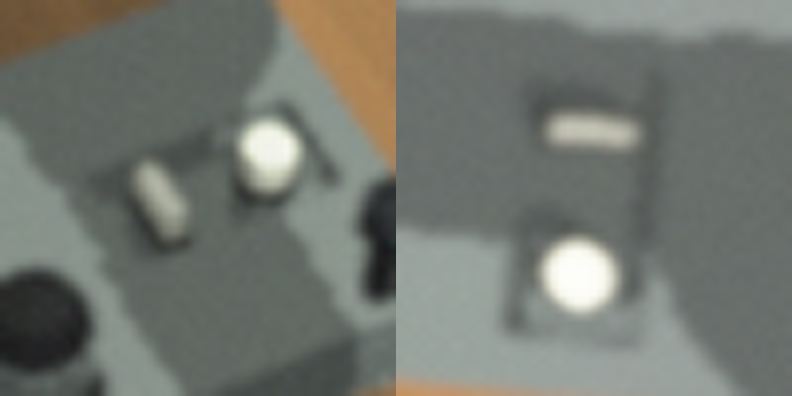

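Both key measurements agree within about 1 px of the dryer fit: round key at (268,148) in the scene half and (580,275) in the top half, world (0.438, −0.121, 0.058). Moving above it.

To row units: -0.275 m is -27.5, -0.25 m is -25.

{"fn": "pendant", "kwargs": {
  "steps": [0.9,-5,0,0,0,1.8,-10,0,0,0,2.6,-15,0,0,0,3.5,-20,0,0,0,4.4,-25,0,0,0,4.8,-27.5,0,0,0,4.8,-27.5,3,0,0,4.8,-27.5,6,0,0,4.8,-27.5,9,0,0,4.8,-27.5,10.5,0,0,4.8,-27.5,11,0,0,4.8,-27.5,11,0,0,4.8,-27.5,11,0,0]
}}

```text
time: 11.6
position: [0.4387, -0.1223, 0.0695]
tool_rot: [0.111, 3.138, 0.0]
ft_force: [0.2, -0.5, 0.1]
grip_width: 0.008
grip_force: 0.0
```

To row units: 0.013 m is 1.3, 0.01 m is 1.

{"fn": "pendant", "kwargs": {
  "steps": [0,0,0.6,0,0,0,0,1,0,0,0,0,1.3,0,0,0,0,1.3,0,0,0,0,1.3,0,0]
}}

```text
time: 12.1
position: [0.4385, -0.1217, 0.0559]
tool_rot: [0.109, 3.139, 0.0]
ft_force: [-0.1, 0.8, 2.6]
grip_width: 0.006
grip_force: 1.6
```

{"fn": "pendant", "kwargs": {
  "steps": [0,0,0.15,0,0,0,0,0.3,0,0,0,0,0.3,0,0,0,0,0.3,0,0]
}}

```text
time: 12.5
position: [0.4386, -0.1217, 0.0533]
tool_rot: [0.11, 3.139, 0.001]
ft_force: [-1.5, 1.3, 9.2]
grip_width: 0.007
grip_force: 5.0
```

To row units: 0.001 m is 0.1.

{"fn": "pendant", "kwargs": {
  "steps": [0,0,0.1,0,0,0,0,0.1,0,0,0,0,0.1,0,0]
}}

```text
time: 12.8
position: [0.4387, -0.1217, 0.0532]
tool_rot: [0.11, 3.139, 0.002]
ft_force: [-5.5, 1.7, 18.3]
grip_width: 0.01
grip_force: 9.2
```

{"fn": "pendant", "kwargs": {
  "steps": [0,0,-0.5,0,0,0,0,-2,0,0,0,0,-6,0,0,0,0,-10,0,0,0,0,-13,0,0,0,5,-13,0,0,0,10,-13,0,0,0,15,-13,0,0,-2,20,-13,0,0,-4,25,-13,0,0,-6,30,-13,0,0,-6,34,-13,0,0,-6,34,-13,0,0,-6,34,-13,0,0]
}}

```text
time: 14.2
position: [0.5208, 0.2144, 0.1801]
tool_rot: [-0.104, -3.138, 0.003]
ft_force: [0.3, -1.4, -0.0]
grip_width: 0.004
grip_force: 0.0
```

```bash
python3 - <<'E'
from h import *
a=ctrl.get_image("scene")[100:270,270:440,::-1];b=ctrl.get_image("top")[180:290,240:420,::-1]
cv2.imwrite("pics/pair6.png",np.hstack([cv2.resize(a,(390,390),interpolation=2),cv2.copyMakeBorder(cv2.resize(b,(405,248),interpolation=2),0,142,0,0,0)]))
E
```

```text
(no output)
```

View pics/pair6.png

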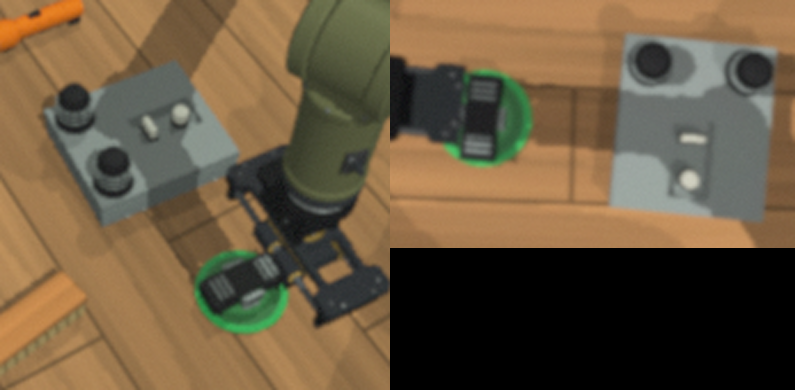

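The tip stopped at z 53 mm while the force rose to 18 N, so the key was bottomed. The picture shows both keys up, with the round one at (180,115) in the scene half. The cover is flat on the coaster at (242,283), and the arm is clear at 0.18 m.

```bash
python3 -c "
from bench import ctrl
print(ctrl.close_job())"
```

```text
the job is handed in; nothing more can be done
None
```

The cover is off the dryer and standing flat in the middle of the coaster, the round key was pushed fully in and sprang back, nothing else was touched, and the job was handed in after about 14 s on the robot's clock; no verdict was shown.

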